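# Index the dispensing table to the next hole

## Task

Bring the next cap under the dispensing needle: with the fingertips press the blue indexing plunger right in, swing the turning table anticlockwise (seen from above) with it to the next hole, one hole only, and let the plunger spring fully out into that hole. Leave the red caps standing in their nests without touching them, keep off the dispensing stand, and leave the bottle, the ring stack and the jar where they are.

Things in the scene. Friction and masses are not known exactly. Their poses are not given: they have to be found in the camera images.
- turntable (a joint): Turning table: round aluminium deck, 210 mm across, top 72 mm above the bench, with six red caps and one ear that carries the plunger. Hinge about the vertical, rad, 0 at the start, grows anticlockwise from above; next hole at 1.047. Friction about 0.1 N m, stays where left. Plunger out in a hole: locked, play about 0.01 either way.
- plunger (a joint): Push-to-release plunger, m, moves straight down: 0 out (pin up in its hole), 0.012 fully in. Spring about 5 N, 10 N fully in. From 0.0075 on the tapered 15.5 mm pin is clear of the 18 mm hole and the table turns while the button is kept in. Let go between holes, it rides under the plate at 0.0075 and springs out when within about 2 mm of a hole.
- plunger_face (a point): Centre of the face of the plunger's blue button, 109 mm above the bench when out, 97 mm fully in. Rides with the table, 135 mm from its axis. The button is 52 mm across; its face is a flat dish 44 mm across in a rim 3 mm high, so fingertips pressed into it also push it sideways and swing the table. The caps' tops are at 106 mm.
- table_axis (a point): Point on the vertical axis of the turning table, fixed to the base, level with the index plate's top, 54 mm above the bench.
- next_hole (a point): Centre of the next hole anticlockwise, 60 degrees on, in the fixed steel index plate, at its top, 54 mm above the bench. The plate, 320 mm across, shows round the deck: six 18 mm holes on a 135 mm radius, joined by a 9 mm wide circular slot for the plunger's slim stem. At the end the plunger's face is 55 mm straight above this point.
- indexer: Fixed base with a white round foot 320 mm across, bolted down. Origin on the bench under the table's axis; x axis towards the dispensing stand. At the start the plunger stands at +150 degrees from x (anticlockwise), the next hole at +210 degrees: both on the side away from the stand, with nothing above them.
- stand: Fixed dispensing stand (origin and axes of the base): 28 mm column 235 mm from the table's axis along x, 290 mm tall; cross arm at 240 mm height; teal valve, 25 mm thick, 70 mm from the axis along x, with a brass needle that ends 118 mm above the bench, 12 mm over a cap; orange reservoir beside the arm, up to 305 mm high.
- cap0: Loose dark red metal cap, 36 mm across its foot flange, 34 mm tall, 30 g, origin at the centre of its foot. One of six, 60 degrees apart, upright between three 9 mm high pins on the deck (72 mm above the bench), 70 mm from the table's axis, 1.2 mm play. The plunger's ear lies midway between two of them.
- cap1: Loose dark red metal cap, 36 mm across its foot flange, 34 mm tall, 30 g, origin at the centre of its foot. One of six, 60 degrees apart, upright between three 9 mm high pins on the deck (72 mm above the bench), 70 mm from the table's axis, 1.2 mm play. The plunger's ear lies midway between two of them.
- cap2: Loose dark red metal cap, 36 mm across its foot flange, 34 mm tall, 30 g, origin at the centre of its foot. One of six, 60 degrees apart, upright between three 9 mm high pins on the deck (72 mm above the bench), 70 mm from the table's axis, 1.2 mm play. The plunger's ear lies midway between two of them.
- cap3: Loose dark red metal cap, 36 mm across its foot flange, 34 mm tall, 30 g, origin at the centre of its foot. One of six, 60 degrees apart, upright between three 9 mm high pins on the deck (72 mm above the bench), 70 mm from the table's axis, 1.2 mm play. The plunger's ear lies midway between two of them.
- cap4: Loose dark red metal cap, 36 mm across its foot flange, 34 mm tall, 30 g, origin at the centre of its foot. One of six, 60 degrees apart, upright between three 9 mm high pins on the deck (72 mm above the bench), 70 mm from the table's axis, 1.2 mm play. The plunger's ear lies midway between two of them.
- cap5: Loose dark red metal cap, 36 mm across its foot flange, 34 mm tall, 30 g, origin at the centre of its foot. One of six, 60 degrees apart, upright between three 9 mm high pins on the deck (72 mm above the bench), 70 mm from the table's axis, 1.2 mm play. The plunger's ear lies midway between two of them.
- bottle: Loose black plastic adhesive bottle, 68 mm in diameter, 156 mm tall, on the bench. Origin at the centre of its underside. A bystander.
- ring_stack: Loose stack of steel rings, one solid piece, 45 mm in diameter, with a red cap on top, 88 mm tall, on the bench. Origin at the centre of its underside. A bystander.
- needle_jar: Loose clear jar with an orange band and a white lid, 56 mm in diameter, 62 mm tall, on the bench. Origin at the centre of its underside. A bystander.
Not all that is in view belongs to the job. Leave any purple look-alike of the cap3 alone.

How it is judged:
By the outcome, as a careful person would: the job done as asked, in the order asked, and still so for the second after the job is handed in, with the robot touching nothing.
It also fails if it takes over 35 s, if anything falls off the work surface, if the arm or the gripper's body presses on something with over 40 N, if the wrist force passes 120 N, or if a joint passes its speed limit or range.

## Robot

A 7-joint arm with a two-finger parallel gripper is mounted at the origin on the work surface. World frame = base frame: x ahead of the robot, y to its left, z up, the work surface at z = 0. Lengths are in mm, angles in rad, forces in N, time in s.
With the tool pointing down it reaches from about 350 to 900 mm from the base axis. Payload 8.1 kg.
Tool frame: the origin (TCP) lies midway between the tips of the shut fingers; the grasp point (between the pads) lies 19 mm behind it (robot.pinch_z is the distance from the TCP to the grasp point, in mm); z points along the fingers, y is the line along which they close (so a half turn about z gives the same grasp; the last joint's range is limited). The gripper opens to 92 mm and grips with 3 to 60 N. Pads are 19 mm wide; open, the fingers measure 130 mm over their backs; the gripper's body (75 mm by 190 mm) begins 47 mm behind the grasp point.
Start: joints at [1.16, 0.434, 0.025, 1.573, -0.012, 1.134, -0.075], TCP at [189.328, -595.649, 204.342] pointing down, gripper open.
Joint ranges: [-2.62, 2.62], [-0.44, 2.09], [-1.27, 1.32], [0.08, 2.57], [-1.32, 4.46], [0.12, 2], [-2.74, 2.74]. Speed limits (rad/s): [2.22, 2.22, 3.01, 3.01, 3.14, 3.14, 3.14].

## Interface

Orientations are given as a unit quaternion [w, x, y, z].
In Python, from rig import robot, optics gives the robot as it stands.
- The arm moves only by the shell command python3 -m creep 'ROWS' [FORCE]. ROWS is JSON, a list of rows, each a list of 7 numbers: the shift along the tool's x, y, z as a fraction of full scale, then the turn, a rotation vector about the tool's x, y, z as a fraction of full scale, then the opening, from 0 (shut) to 1 (fully open). A call has exactly 8 rows; each row is the pose to reach, as a shift and turn from the pose commanded when the call began, along the tool's axes at that moment, turning the shorter way round; what a row does not reach only later rows make up. Full scale, the value 1, is 25 cm for a shift and pi rad for a turn. A row lasts 1/10 s, in which the tool goes at most 50 mm and 8.59 degrees, less where a joint would pass 70% of its speed; a pose out of reach is approached as far as the arm can. A call with a number of a shift or a turn outside -1 to 1 is refused whole. A call with a gripper value outside its range is refused whole. The fingers move at their own pace and stop on an object; FORCE is the grip in N (left out, the last holds). Time passes only in rows, so rows that repeat a pose let the fingers close, or fill a call up. It gives the time, the measured TCP pose, the force, the opening and the grip force at its end, in the units of the state.
- robot.read_state(): the state, without advancing time (a new reading comes with each control period).
- optics.snapshot(name): name is "side" or "top" or "wrist"; returns the picture (420x560x3 uint8, red, green, blue); there is no depth.
- optics.calibration(name): a dict with "camera_matrix" (3x3 intrinsics, pixels), "distortion" ([k1, k2, p1, p2, k3] as OpenCV has them; the pictures are not rectified), "T" (4x4, takes a point from camera to world coordinates). Camera axes: x right, y down, z forward; pixel columns grow to the right and rows downward; lengths in mm; the calibration is good to about 2 mm. A picture is of the moment at which its call begins: read the wrist's pose just before it. calibration takes no time and is no camera call; for the wrist camera it gives the pose at the moment of the call.
- robot.sign_off(): hands the job in; it is judged then, once.
The state is a dict: "time_s": time; "q": joint angles; "dq": joint speeds; "joint_efforts": joint torques, N m; "tool_pos": TCP position; "ee_rot": TCP orientation; "force": force on the tool from outside, world axes, zero at the start; "wrist_torque": the same for the moment, N m; "finger_gap": finger opening in mm; "grasp_force": force on a finger pad.
Only numpy, scipy, OpenCV 4.12 (cv2) and the standard library are available. Lean on these libraries where they do the work, as an engineer would, in place of code of your own. Each camera call takes 0.05 s, during which the arm holds its last target. There are 200 camera calls.

## Working session

There is one attempt and no reset: what is moved stays moved. The work goes in short steps, Python scripts to look and compute and a shell command to move; the robot and the scene stay as the last step left them, time stands still between calls to the robot, and variables do not carry over. Pictures are saved under pics/ and viewed, at most 10 in all, crops included, and the job is handed in when it is done.

```bash
mkdir -p pics; python3 - <<'E'
from rig import robot, optics
import cv2,json
s=robot.read_state();print({k:s[k] for k in('time_s','tool_pos','ee_rot','force','finger_gap')})
for n in('top','side'):
    cv2.imwrite(f'pics/{n}0.png',cv2.resize(optics.snapshot(n)[:,:,::-1],(800,600),interpolation=cv2.INTER_CUBIC))
    c=optics.calibration(n);print(c['camera_matrix'],c['distortion'],c['T'])
E
```

```text
{'time_s': 0.0, 'tool_pos': array([ 189.10307474, -595.13754195,  203.54534269]), 'ee_rot': array([-7.54757139e-04,  9.88188364e-01,  1.53242134e-01, -1.91934784e-04]), 'force': array([ 0.29508373, -0.21880624,  0.49818945]), 'finger_gap': 91.96753089057538}
[[492.95814882   0.         278.53887471]
 [  0.         492.95814882 208.32352879]
 [  0.           0.           1.        ]] [-0.11472247  0.          0.          0.          0.        ] [[ 2.07276530e-02 -9.96958320e-01  7.51296995e-02  4.35559313e+02]
 [-9.99784716e-01 -2.05983139e-02  2.49608648e-03 -3.51122248e+00]
 [-9.40949047e-04 -7.51652634e-02 -9.97170646e-01  1.53810017e+03]
 [ 0.00000000e+00  0.00000000e+00  0.00000000e+00  1.00000000e+00]]
[[435.86415042   0.         280.57489065]
 [  0.         435.86415042 215.90900274]
 [  0.           0.           1.        ]] [-0.13866744  0.          0.          0.          0.        ] [[-9.93398516e-01 -7.78470410e-02  8.42569132e-02  4.45074126e+02]
 [-1.12114214e-01  5.03360027e-01 -8.56772482e-01  8.84508663e+02]
 [ 2.42856404e-02 -8.60562910e-01 -5.08764864e-01  6.14478887e+02]
 [ 0.00000000e+00  0.00000000e+00  0.00000000e+00  1.00000000e+00]]
```

View pics/top0.png

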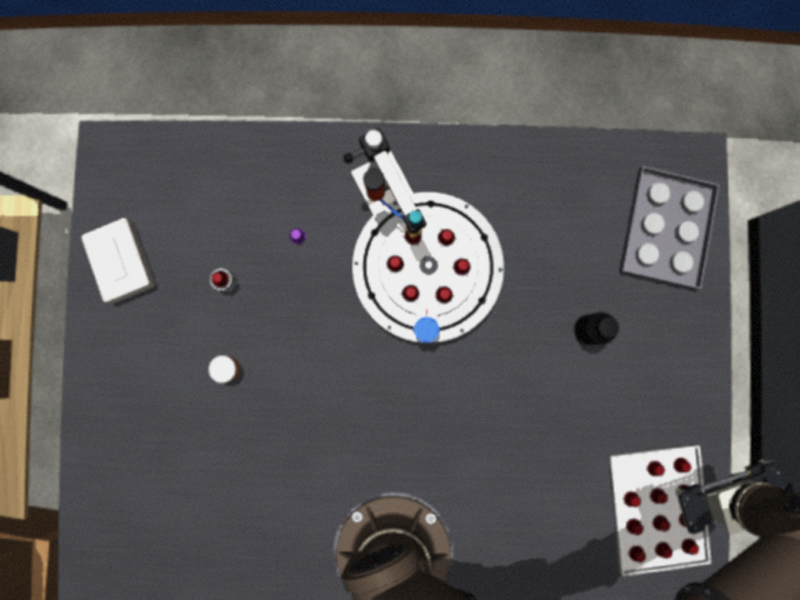

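View pics/side0.png

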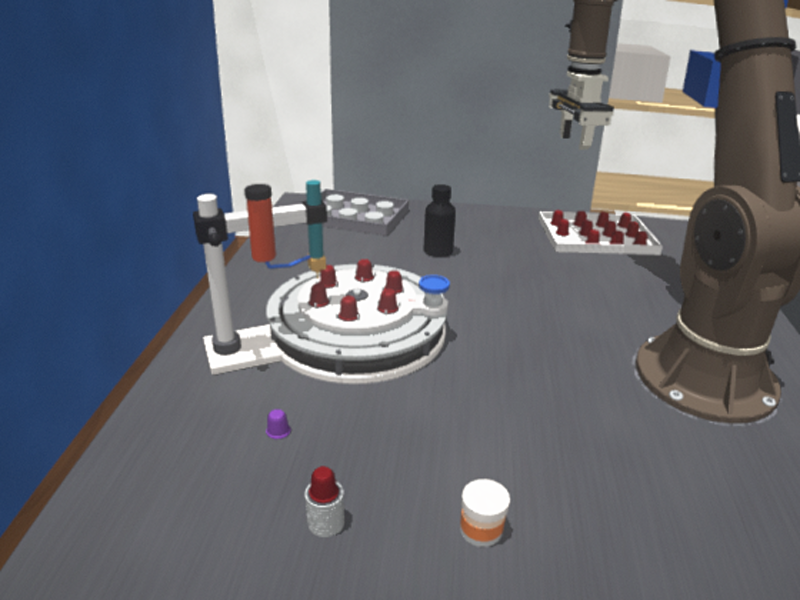

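The top view shows the blue button at (427,330) and the table hub at (428,265). Anticlockwise therefore swings the button towards image right (−y). The bottle, ring stack and jar are clear of the path.

```bash
cat > h.py <<'E'
from rig import robot, optics
import cv2, numpy as np
from scipy.spatial.transform import Rotation as R
def ray(n,uv,z,c=None):
    c=c or optics.calibration(n);T=np.array(c['T'])
    p=cv2.undistortPoints(np.array([[uv]],float),np.array(c['camera_matrix']),np.array(c['distortion']))[0,0]
    d=T[:3,:3]@[p[0],p[1],1];o=T[:3,3];return (o+d*(z-o[2])/d[2])[:2]
def blobs(im,kind,amin=20):
    h=cv2.cvtColor(im,cv2.COLOR_RGB2HSV);H,S,V=h[...,0],h[...,1],h[...,2]
    m=((H>100)&(H<120)&(S>120)&(V>120)) if kind=='blue' else (((H<8)|(H>172))&(S>120)&(V>50))
    n,_,st,ce=cv2.connectedComponentsWithStats(m.astype(np.uint8))
    return [(st[i,4],ce[i]) for i in range(1,n) if st[i,4]>=amin]
def delta(p):  # world xyz target -> row fractions from current measured pose
    s=robot.read_state();q=s['ee_rot'];r=R.from_quat([q[1],q[2],q[3],q[0]])
    return r.inv().apply(np.array(p)-s['tool_pos'])/250
E
python3 - <<'E'
from h import *
im=optics.snapshot('top')
print('blue',[(a,c*800/560,ray('top',c,110.5)) for a,c in blobs(im,'blue')])
for a,c in blobs(im,'red'): print('red',a,c*800/560,ray('top',c,95))
print('hub',ray('top',np.array([428,265])*.7,76))
im=optics.snapshot('side')
print('blue side',[(a,c*800/560,ray('side',c,110)) for a,c in blobs(im,'blue')])
s=robot.read_state();q=s['ee_rot'];print(R.from_quat([q[1],q[2],q[3],q[0]]).as_matrix().round(3))
cv2.imwrite('pics/w0.png',cv2.resize(optics.snapshot('wrist')[:,:,::-1],(800,600)))
im=optics.snapshot('top')[120:250,235:365,::-1];cv2.imwrite('pics/t1.png',cv2.resize(im,(600,600),interpolation=cv2.INTER_CUBIC))
E
```

```text
blue [(np.int32(235), array([426.08510638, 329.3556231 ]), array([479.77680066, -58.36374176]))]
red 64 [376.00446429 193.66071429] [760.50306873  50.24430261]
red 61 [446.15925059 235.45667447] [675.43761964 -97.15076585]
red 68 [394.3697479  262.64705882] [616.45473165   8.90912447]
red 66 [461.68831169 265.43290043] [ 613.59619633 -130.14808847]
red 54 [217.11640212 277.72486772] [577.91407853 376.22542725]
red 71 [410.         292.11267606] [556.12345944 -24.51369817]
red 70 [443.55102041 293.73469388] [554.20676161 -93.5796626 ]
red 49 [683.35276968 465.16034985] [ 208.33774924 -598.56611503]
red 39 [657.91208791 468.9010989 ] [ 200.72371005 -544.03584758]
red 51 [633.41736695 499.27170868] [ 138.19652621 -493.07166061]
red 33 [661.42857143 497.92207792] [ 140.7359077  -552.61330929]
red 27 [664.39153439 525.23809524] [  84.05691731 -560.19936571]
red 31 [637.32718894 529.12442396] [  76.48805072 -502.69312847]
red 28 [692.55102041 548.67346939] [  34.32020108 -622.29300886]
red 24 [667.20238095 552.67857143] [  26.8262108  -567.73389941]
red 26 [640.         556.42857143] [  19.75621574 -509.82601612]
hub [615.34807828 -61.31086708]
blue side [(np.int32(245), array([711.87172012,  81.11953353]), array([ -845.74483374, -2586.56767175])), (np.int32(63), array([287.18820862, 262.81179138]), array([750.4341922 , -94.90882419])), (np.int32(214), array([433.8518024 , 283.42456609]), array([482.04711915, -57.45317618]))]
[[ 0.953  0.303 -0.   ]
 [ 0.303 -0.953  0.001]
 [-0.    -0.001 -1.   ]]
```

View pics/w0.png

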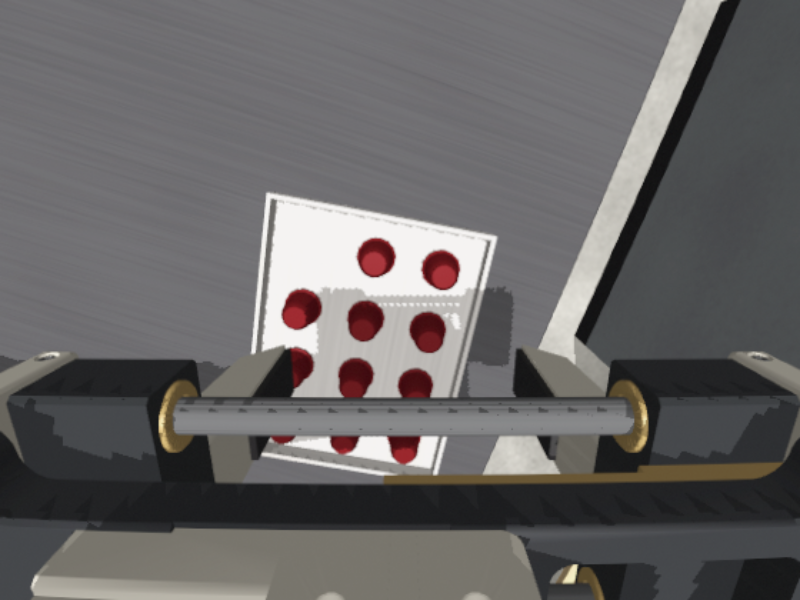

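View pics/t1.png

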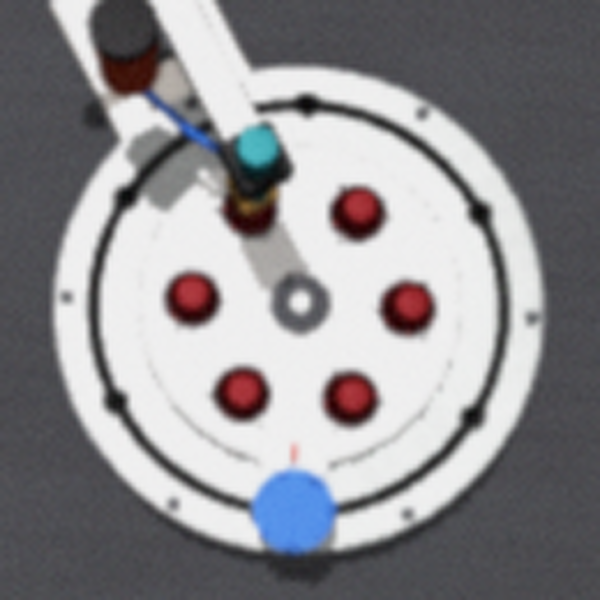

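The wrist picture shows the open fingers at about (270,400) and (535,400) over the cap tray. The crop shows the button at (293,512) and the next hole at (473,417).

```bash
python3 - <<'E'
from h import *
hs=[ray('top',np.array(p)*130/600+[235,120],54) for p in [(307,104),(480,212),(473,417),(116,402),(126,198)]]
print(hs)
A=np.array([[2*x,2*y,1] for x,y in hs]);b=[x*x+y*y for x,y in hs];c=np.linalg.lstsq(A,b,rcond=None)[0];print(c[:2],np.sqrt(c[2]+c[0]**2+c[1]**2))
print(delta((481,-58,150)))
E
```

```text
[array([750.46128615, -65.83952596]), array([ 680.65729942, -181.26267033]), array([ 544.91453373, -178.06566684]), array([549.93247735,  55.85896113]), array([684.97406342,  52.49382361])]
[615.18198209 -62.84585888] 135.16999529786113
[ 1.7632847  -1.6954403   0.21697457]
```

```bash
python3 -m creep '[[0.1,-0.1,0,0,0,0,0],[0.24,-0.23,0,0,0,0,0],[0.38,-0.36,0,0,0,0,0],[0.52,-0.49,0,0,0,0,0],[0.65,-0.62,0,0,0,0,0],[0.78,-0.75,0,0,0,0,0],[0.9,-0.87,0,0,0,0,0],[1,-0.96,0,0,0,0,0]]' 20; python3 -m creep '[[0.12,-0.12,0,0,0,0,0],[0.25,-0.24,0,0,0,0,0],[0.38,-0.37,0,0,0,0,0],[0.51,-0.49,0,0,0,0,0],[0.63,-0.61,0.05,0,0,0,0],[0.71,-0.69,0.1,0,0,0,0],[0.76,-0.735,0.15,0,0,0,0],[0.76,-0.735,0.18,0,0,0,0]]'
python3 - <<'E'
from h import *
s=robot.read_state();print(s['time_s'],s['tool_pos'],s['ee_rot'],s['finger_gap'],s['force'],delta((480.4,-58.6,125)))
cv2.imwrite('pics/w1.png',cv2.resize(optics.snapshot('wrist')[:,:,::-1],(800,600)))
c=optics.calibration('wrist');print(c)
E
```

```text
time_s: 1.1
tool_pos: [355.7, -288.7, 204.6]
ee_rot: [0.0, 0.988, 0.154, 0.0]
force: [0.5, -1.2, -0.1]
finger_gap: 32.4
grasp_force: 0.0
time_s: 1.9
tool_pos: [481.0, -55.8, 158.6]
ee_rot: [-0.001, 0.988, 0.155, 0.0]
force: [-0.5, -0.1, 0.5]
finger_gap: 0.4
grasp_force: 0.0
1.9 [481.0261375  -55.84289188 158.60411986] [-5.67484063e-04  9.87866141e-01  1.55306653e-01  9.14090192e-05] 0.3641491628762438 [-0.52998745 -0.10479314  0.51924211] [-0.00581571  0.00987479  0.1344037 ]
{'camera_matrix': array([[292.83465611,   0.        , 281.95890003],
       [  0.        , 292.83465611, 210.83597901],
       [  0.        ,   0.        ,   1.        ]]), 'distortion': array([-0.03695878,  0.        ,  0.        ,  0.        ,  0.        ]), 'T': array([[ 3.05945321e-01, -9.13952335e-01, -2.66624437e-01,
         5.51026752e+02],
       [-9.52048915e-01, -2.93870334e-01, -8.51063493e-02,
        -3.55290112e+01],
       [-5.69865869e-04,  2.79877395e-01, -9.60035582e-01,
         3.38479046e+02],
       [ 0.00000000e+00,  0.00000000e+00,  0.00000000e+00,
         1.00000000e+00]])}
```

View pics/w1.png

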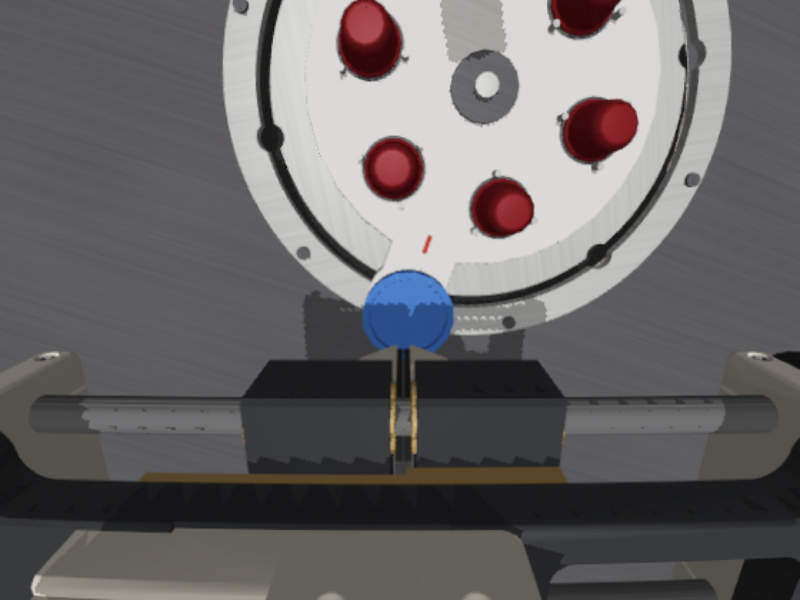

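The wrist picture shows the shut fingertips at about (403,350), just in front of the blue button, whose centre is about (407,313) with the rim from 362 to 453.

```bash
python3 - <<'E'
from h import *
s=robot.read_state();c=optics.calibration('wrist')
k=.7
for p in [(407.5,313.5),(362,313),(453,313),(407,270),(485,85)]: print(p,ray('wrist',np.array(p)*k,111 if p[1]>100 else 77,c))
print('hole',ray('wrist',np.array((597,255))*k,54,c))
im=optics.snapshot('wrist')[215:275,230:340,::-1];cv2.imwrite('pics/w1c.png',cv2.resize(im,(800,436),interpolation=cv2.INTER_CUBIC))
im=optics.snapshot('side')[140:240,260:360,::-1];cv2.imwrite('pics/s1c.png',cv2.resize(im,(600,600),interpolation=cv2.INTER_CUBIC))
print(s['tool_pos'])
E
```

```text
(407.5, 313.5) [481.70061883 -60.49253772]
(362, 313) [474.0258086  -35.65280676]
(453, 313) [489.94139189 -85.15231782]
(407, 270) [505.7159058  -52.40067024]
(485, 85) [615.31639558 -64.05745959]
hole [ 544.83582351 -178.46282169]
[479.64384469 -57.73864728 157.62559932]
```

View pics/w1c.png

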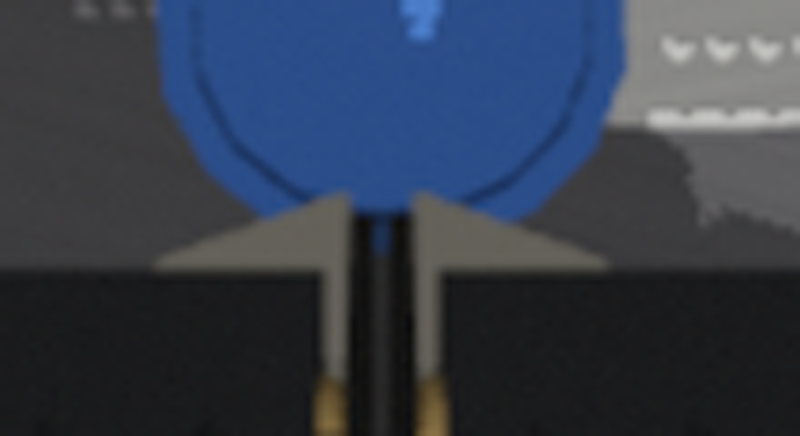

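View pics/s1c.png

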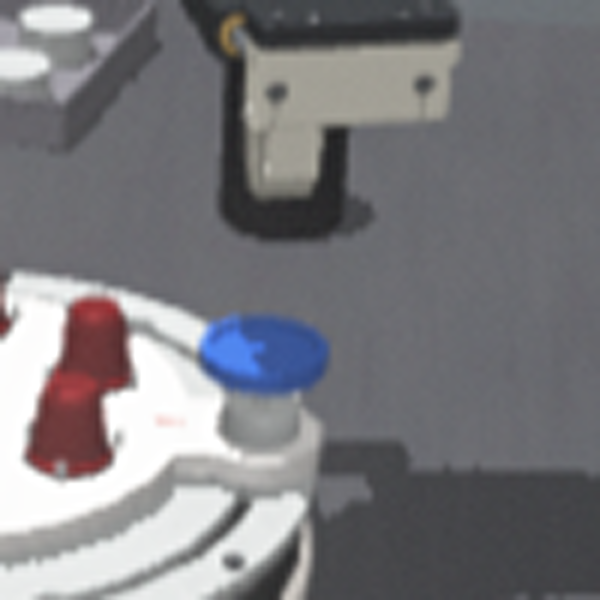

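The fingertips taper to slim pads, about 10 by 19 mm, so they fit well inside the dish. Next I centre over the button and press.

```bash
python3 - <<'E'
from h import *
print(delta((481,-59.2,98.5)),robot.read_state()['time_s'])
E
python3 -m creep '[[0,0.012,0.05,0,0,0,0],[0,0.012,0.1,0,0,0,0],[0,0.012,0.14,0,0,0,0],[0,0.012,0.18,0,0,0,0],[0,0.012,0.19,0,0,0,0],[0,0.012,0.2,0,0,0,0],[0,0.012,0.2,0,0,0,0],[0,0.012,0.2,0,0,0,0]]'
python3 - <<'E'
from h import *
print(delta((481,-59.2,98.5)))
E
```

```text
[0.00615161 0.00042622 0.24207591] 2.05
time_s: 2.85
tool_pos: [481.5, -61.3, 109.6]
ee_rot: [0.0, 0.988, 0.153, 0.0]
force: [-0.6, 0.2, -0.8]
finger_gap: 0.6
grasp_force: 0.0
[ 0.00066075 -0.00879068  0.04443134]
```

```bash
python3 -m creep '[[0,-0.008,0,0,0,0,0],[0,-0.008,0.01,0,0,0,0],[0,-0.008,0.02,0,0,0,0],[0,-0.008,0.028,0,0,0,0],[0,-0.008,0.036,0,0,0,0],[0,-0.008,0.043,0,0,0,0],[0,-0.008,0.043,0,0,0,0],[0,-0.008,0.043,0,0,0,0]]'
python3 - <<'E'
from h import *
s=robot.read_state();print(s['force'],s['tool_pos'])
c=np.array([615.2,-62.5]);p0=np.array([481,-59.2])
q=s['ee_rot'];r=R.from_quat([q[1],q[2],q[3],q[0]])
for a in range(0,61,4):
    t=np.deg2rad(a);M=np.array([[np.cos(t),-np.sin(t)],[np.sin(t),np.cos(t)]])
    d=c+M@(p0-c)-p0;print(a,r.inv().apply([*d,0])[:2].round(4)/250)
E
```

```text
time_s: 3.65
tool_pos: [480.7, -59.5, 98.6]
ee_rot: [0.0, 0.988, 0.153, 0.0]
force: [0.0, 0.7, 0.1]
finger_gap: 0.4
grasp_force: 0.0
[0.01702203 0.65167652 0.14374777] [480.6602538  -59.50329649  98.56198788]
0 [0. 0.]
4 [-0.0109816  0.0358344]
8 [-0.0194368  0.0723476]
12 [-0.0253248  0.1093616]
16 [-0.028616   0.1466964]
20 [-0.0292948  0.1841696]
24 [-0.0273584  0.2215992]
28 [-0.0228152  0.258802 ]
32 [-0.0156884  0.2955976]
36 [-0.006012   0.3318064]
40 [0.0061664 0.367252 ]
44 [0.020788  0.4017616]
48 [0.0377812 0.4351676]
52 [0.0570632 0.4673064]
56 [0.07854  0.498022]
60 [0.1021072 0.5271648]
```

Force is near zero at z 98.6, where the plunger should push back with about 9 N, so I look before going on.

```bash
python3 - <<'E'
from h import *
im=optics.snapshot('side')[150:250,250:350,::-1];a=cv2.resize(im,(500,500),interpolation=cv2.INTER_CUBIC)
im=optics.snapshot('wrist')[190:290,230:330,::-1];b=cv2.resize(im,(300,300),interpolation=cv2.INTER_CUBIC)
o=np.zeros((500,800,3),np.uint8);o[:,:500]=a;o[:300,500:]=b;cv2.imwrite('pics/p1.png',o)
print(robot.read_state()['force'],robot.read_state()['tool_pos'])
E
```

```text
[ 0.08630795  0.47828903 -0.19565665] [480.69532656 -59.48169266  98.6225225 ]
```

View pics/p1.png

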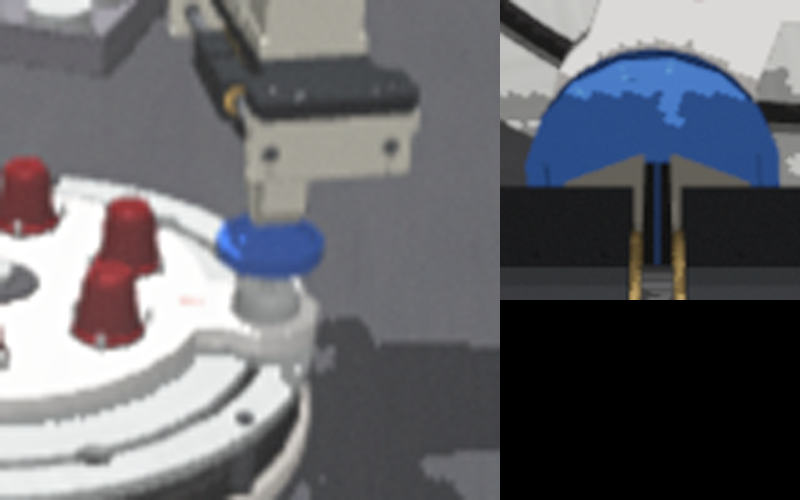

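```bash
python3 - <<'E'
from h import *
c=optics.calibration('side')
def pr(p):
    W=np.linalg.inv(np.array(c['T']));q=W[:3,:3]@p+W[:3,3]
    return cv2.projectPoints(q.reshape(1,1,3),np.zeros(3),np.zeros(3),np.array(c['camera_matrix']),np.array(c['distortion']))[0].ravel()
print('w1 tip in s1c',(pr(np.array([479.6,-57.7,157.6]))-[260,140])*6)
for z in(98.6,111): print('tip/btn in p1',z,(pr(np.array([480.7,-59.5,z]))-[250,150])*5)
print('ear',(pr(np.array([480.7,-59.5,72]))-[250,150])*5, 'btn out s1c',(pr(np.array([480.7,-59.5,110.]))-[260,140])*6)
s=robot.read_state();print(s['joint_efforts'],s['wrist_torque'])
im=optics.snapshot('side');print([(a,(m-[250,150])*5,m) for a,m in blobs(im,'blue')])
E
```

```text
w1 tip in s1c [274.34782649 245.58164435]
tip/btn in p1 98.6 [270.30628746 260.60097278]
tip/btn in p1 111 [271.6007843  238.44005909]
ear [267.56824845 307.29104293] btn out s1c [265.79515345 348.28397815]
[-5.16792788e-03 -5.25311995e+01 -2.91463852e+00 -2.44403011e+01
 -2.26726063e-02 -7.16700428e-02 -1.75142486e-04] [ 0.01992113 -0.01931503 -0.04193744]
[(np.int32(73), array([1457.46575342, -742.73972603]), array([541.49315068,   1.45205479])), (np.int32(64), array([-243.828125,  169.609375]), array([201.234375, 183.921875])), (np.int32(185), array([267.78378378, 245.48648649]), array([303.55675676, 199.0972973 ]))]
```

```bash
python3 - <<'E'
from h import *
s=robot.read_state();c=optics.calibration('wrist');print(robot.pinch_z,s['finger_gap'])
q=s['ee_rot'];r=R.from_quat([q[1],q[2],q[3],q[0]]);W=np.linalg.inv(np.array(c['T']))
def pr(p):
    q=W[:3,:3]@p+W[:3,3]
    return cv2.projectPoints(q.reshape(1,1,3),np.zeros(3),np.zeros(3),np.array(c['camera_matrix']),np.array(c['distortion']))[0].ravel()
for dx in(0,9.5):
  for dz in(0,-10,-20): print(dx,dz,(pr(s['tool_pos']+r.apply([dx,0,dz]))-[230,190])*3)
for z in (100,109): print('btn',z,(pr(np.array([481,-59.2,z]))-[230,190])*3,(pr(np.array([481+26,-52,z]))-[230,190])*3)
im=optics.snapshot('wrist')[190:290,230:330,::-1];b=cv2.resize(im,(600,600),interpolation=cv2.INTER_CUBIC);cv2.imwrite('pics/p2.png',b)
E
python3 -m creep '[[0,0,0.004,0,0,0,0],[0,0,0.008,0,0,0,0],[0,0,0.012,0,0,0,0],[0,0,0.016,0,0,0,0],[0,0,0.02,0,0,0,0],[0,0,0.024,0,0,0,0],[0,0,0.024,0,0,0,0],[0,0,0.024,0,0,0,0]]'
```

```text
18.8 0.6642065351497474
0 0 [153.11828517 158.01047228]
0 -10 [152.99542408 176.15233994]
0 -20 [152.85926377 196.26956558]
9.5 0 [153.12245282 117.58001358]
9.5 -10 [152.9977888 133.8719907]
9.5 -20 [152.85937371 151.97016651]
btn 100 [152.28420312 158.68295323] [157.05472606  40.06611923]
btn 109 [152.13893432 175.07285777] [157.13570568  51.38032153]
time_s: 4.65
tool_pos: [480.6, -59.5, 92.5]
ee_rot: [0.0, 0.988, 0.153, -0.0]
force: [-0.1, -0.7, 0.7]
finger_gap: 0.5
grasp_force: 0.0
```

The wrist projection puts the real fingertips about 20 mm short of the reported TCP, so they have not reached the button yet. I keep descending and watch the force.

```bash
python3 -m creep '[[0,0,0.004,0,0,0,0],[0,0,0.008,0,0,0,0],[0,0,0.012,0,0,0,0],[0,0,0.016,0,0,0,0],[0,0,0.02,0,0,0,0],[0,0,0.024,0,0,0,0],[0,0,0.024,0,0,0,0],[0,0,0.024,0,0,0,0]]'
```

```text
time_s: 5.45
tool_pos: [480.6, -59.5, 86.7]
ee_rot: [0.0, 0.988, 0.153, 0.0]
force: [-2.2, -0.2, 4.0]
finger_gap: 0.4
grasp_force: 2.1
```

```bash
python3 -m creep '[[0,0,0.005,0,0,0,0],[0,0,0.01,0,0,0,0],[0,0,0.015,0,0,0,0],[0,0,0.02,0,0,0,0],[0,0,0.025,0,0,0,0],[0,0,0.03,0,0,0,0],[0,0,0.03,0,0,0,0],[0,0,0.03,0,0,0,0]]'
```

```text
time_s: 6.25
tool_pos: [480.7, -59.5, 79.4]
ee_rot: [0.0, 0.988, 0.153, 0.0]
force: [-2.9, 0.3, 8.4]
finger_gap: 0.2
grasp_force: 3.7
```

```bash
python3 -m creep '[[0,0,0.002,0,0,0,0],[0,0,0.004,0,0,0,0],[0,0,0.006,0,0,0,0],[0,0,0.008,0,0,0,0],[0,0,0.011,0,0,0,0],[0,0,0.011,0,0,0,0],[0,0,0.011,0,0,0,0],[0,0,0.011,0,0,0,0]]'; python3 - <<'E'
from h import *
F=[];[(F.append(robot.read_state()['force'])) for i in range(5)];print(np.mean(F,0))
E
```

```text
time_s: 7.05
tool_pos: [480.7, -59.5, 76.7]
ee_rot: [0.0, 0.988, 0.153, 0.0]
force: [-2.9, -1.3, 8.5]
finger_gap: 0.5
grasp_force: 4.3
[-2.92490468 -1.28999734  8.52234044]
```

```bash
python3 -m creep '[[-0.003,0.009,0,0,0,0,0],[-0.0055,0.018,0,0,0,0,0],[-0.011,0.036,0,0,0,0,0],[-0.0155,0.054,0,0,0,0,0],[-0.0195,0.072,0,0,0,0,0],[-0.0225,0.091,0,0,0,0,0],[-0.0253,0.109,0,0,0,0,0],[-0.0253,0.109,0,0,0,0,0]]'; python3 - <<'E'
from h import *
im=optics.snapshot('top');B=[(a,c) for a,c in blobs(im,'blue')]
for a,c in B: print(a,ray('top',c,100))
a,c=blobs(optics.snapshot('wrist'),'blue')[0];print(a,c,robot.read_state()['force'])
for a,c in blobs(im,'red')[:7]: print(a,ray('top',c,95).round(1))
E
```

```text
time_s: 7.85
tool_pos: [483.9, -88.1, 77.0]
ee_rot: [0.0, 0.988, 0.153, 0.001]
force: [-0.6, -0.5, 8.7]
finger_gap: 0.6
grasp_force: 4.3
20 [721.79599485   9.3646092 ]
1959 [278.22358346 233.85962226] [-0.96016651 -1.435109    8.20275569]
64 [760.9  49.9]
67 [681.5 -83.9]
55 [667.9 -12.6]
71 [ 627.8 -128.7]
70 [602.7   7.7]
65 [578.2 373.7]
52 [ 566.  -105.2]
```

```bash
python3 -m creep '[[-0.0017,0.0187,0,0,0,0,0],[-0.0037,0.056,0,0,0,0,0],[-0.003,0.0935,0,0,0,0,0],[0.0003,0.131,0,0,0,0,0],[0.006,0.168,0,0,0,0,0],[0.0144,0.204,0,0,0,0,0],[0.0254,0.24,0,0,0,0,0],[0.0315,0.258,0,0,0,0,0]]'; cat >> h.py <<'E'
def angle():  # table turn from the caps seen from above
    c=np.array([615.3,-60.9]);P=[ray('top',m,95) for a,m in blobs(optics.snapshot('top'),'red')]
    P=[p-c for p in P if 60<np.linalg.norm(p-c)<80]
    return [round((np.degrees(np.arctan2(p[1],p[0]))-29+30)%60-30,2) for p in P],[np.linalg.norm(p).round(1) for p in P]
E
python3 - <<'E'
from h import *
print(angle(),robot.read_state()['force'])
E
```

```text
time_s: 8.75
tool_pos: [511.6, -147.1, 77.2]
ee_rot: [0.0, 0.988, 0.153, 0.001]
force: [-0.1, 1.5, 8.3]
finger_gap: 0.5
grasp_force: 4.5
([np.float64(-22.98), np.float64(-21.34), np.float64(-21.2), np.float64(-21.4), np.float64(-21.18), np.float64(-21.78)], [np.float64(68.5), np.float64(68.5), np.float64(70.0), np.float64(65.8), np.float64(70.2), np.float64(69.6)]) [ 0.77765977 -0.6428037   8.6744392 ]
```

```bash
python3 -m creep '[[0.007,0.0175,0,0,0,0,0],[0.0146,0.0345,0,0,0,0,0],[0.023,0.0513,0,0,0,0,0],[0.0316,0.0679,0,0,0,0,0],[0.0411,0.084,0,0,0,0,0],[0.0509,0.1001,0,0,0,0,0],[0.0615,0.1155,0,0,0,0,0],[0.0724,0.1308,0,0,0,0,0]]'
python3 - <<'E'
from h import *
print(angle()[0],robot.read_state()['force'])
E
```

```text
time_s: 9.6
tool_pos: [538.1, -172.2, 77.1]
ee_rot: [0.0, 0.988, 0.153, 0.001]
force: [-1.3, 1.6, 8.8]
finger_gap: 0.4
grasp_force: 4.3
[np.float64(-5.71), np.float64(-5.73), np.float64(-6.83), np.float64(-5.94), np.float64(-8.17)] [ 1.78001568 -0.08533331  9.341592  ]
```

```bash
python3 -m creep '[[0.006,0.008,0,0,0,0,0],[0.012,0.016,0,0,0,0,0],[0.018,0.0235,0,0,0,0,0],[0.024,0.031,0,0,0,0,0],[0.029,0.037,0,0,0,0,0],[0.034,0.043,0,0,0,0,0],[0.034,0.043,0,0,0,0,0],[0.034,0.043,0,0,0,0,0]]'
python3 - <<'E'
from h import *
print(angle()[0],robot.read_state()['force'])
c=optics.calibration('top');im=optics.snapshot('top')[140:230,250:360,::-1];cv2.imwrite('pics/t2.png',cv2.resize(im,(770,600),interpolation=cv2.INTER_CUBIC))
E
```

```text
time_s: 10.45
tool_pos: [549.9, -179.8, 77.3]
ee_rot: [0.0, 0.988, 0.153, 0.001]
force: [0.0, 0.3, 8.7]
finger_gap: 0.3
grasp_force: 4.2
[np.float64(0.25), np.float64(-0.11), np.float64(-0.73), np.float64(-0.28)] [ 1.12704431 -0.01486381  8.77415839]
```

```bash
python3 -m creep '[[0,0,-0.005,0,0,0,0],[0,0,-0.01,0,0,0,0],[0,0,-0.015,0,0,0,0],[0,0,-0.02,0,0,0,0],[0,0,-0.025,0,0,0,0],[0,0,-0.03,0,0,0,0],[0,0,-0.032,0,0,0,0],[0,0,-0.032,0,0,0,0]]'
python3 - <<'E'
from h import *
print(angle()[0],robot.read_state()['force'])
E
```

```text
time_s: 11.35
tool_pos: [549.7, -179.7, 85.1]
ee_rot: [0.0, 0.988, 0.153, 0.001]
force: [0.3, 0.4, 6.5]
finger_gap: 0.2
grasp_force: 2.8
[np.float64(-0.19), np.float64(0.01), np.float64(-1.05), np.float64(-0.67)] [0.37613308 0.37226501 5.20853552]
```

The plunger is still pushing on the tips above the riding height, so it has entered the hole. I lift clear.

```bash
python3 -m creep '[[0,0,-0.01,0,0,0,0],[0,0,-0.025,0,0,0,0],[0,0,-0.06,0,0,0,0],[0,0,-0.12,0,0,0,0],[0,0,-0.2,0,0,0,0],[-0.1,0,-0.3,0,0,0,0],[-0.25,0,-0.4,0,0,0,0],[-0.35,0,-0.45,0,0,0,0]]'
python3 -m creep '[[-0.05,0.1,0,0,0,0,0],[-0.15,0.2,0,0,0,0,0],[-0.25,0.3,0,0,0,0,0],[-0.35,0.35,0,0,0,0,0],[-0.4,0.35,0,0,0,0,0],[-0.4,0.35,0,0,0,0,0],[-0.4,0.35,0,0,0,0,0],[-0.4,0.35,0,0,0,0,0]]'
python3 - <<'E'
from h import *
print(angle())
im=optics.snapshot('top');print([(a,ray('top',m,110.5)) for a,m in blobs(im,'blue')])
sd=optics.snapshot('side');print([(a,m,ray('side',m,110)) for a,m in blobs(sd,'blue')])
c=optics.calibration('side');W=np.linalg.inv(np.array(c['T']))
for z in(102.5,110):
    q=W[:3,:3]@[545.4,-178,z]+W[:3,3];print(z,cv2.projectPoints(q.reshape(1,1,3),np.zeros(3),np.zeros(3),np.array(c['camera_matrix']),np.array(c['distortion']))[0].ravel())
a=cv2.resize(im[120:250,235:365,::-1],(400,400));b=cv2.resize(sd[140:260,180:330,::-1],(400,320));o=np.zeros((400,800,3),np.uint8);o[:,:400]=a;o[:320,400:]=b;cv2.imwrite('pics/f.png',o)
E
```

```text
time_s: 12.2
tool_pos: [463.6, -207.2, 198.9]
ee_rot: [0.001, 0.988, 0.153, 0.0]
force: [0.2, 0.2, -0.7]
finger_gap: 0.8
grasp_force: 0.0
time_s: 13.0
tool_pos: [397.5, -318.6, 197.1]
ee_rot: [-0.0, 0.988, 0.154, 0.0]
force: [0.7, -0.0, 0.6]
finger_gap: 0.3
grasp_force: 0.0
([np.float64(-0.08), np.float64(-0.36), np.float64(-0.36), np.float64(-0.74), np.float64(-0.97)], [np.float64(70.1), np.float64(69.4), np.float64(69.2), np.float64(70.0), np.float64(69.3)])
[(np.int32(20), array([719.70609511,   9.2705989 ])), (np.int32(240), array([ 544.42932407, -177.12813129]))]
[(np.int32(255), array([498.81568627,  53.06666667]), array([ -920.11640502, -2792.34736112])), (np.int32(173), array([282.50289017, 176.12716763]), array([ 547.10406555, -175.15457948])), (np.int32(63), array([201.03174603, 183.96825397]), array([750.4341922 , -94.90882419]))]
102.5 [283.16868842 178.23183959]
110 [283.2441946  175.72451782]
```

View pics/f.png

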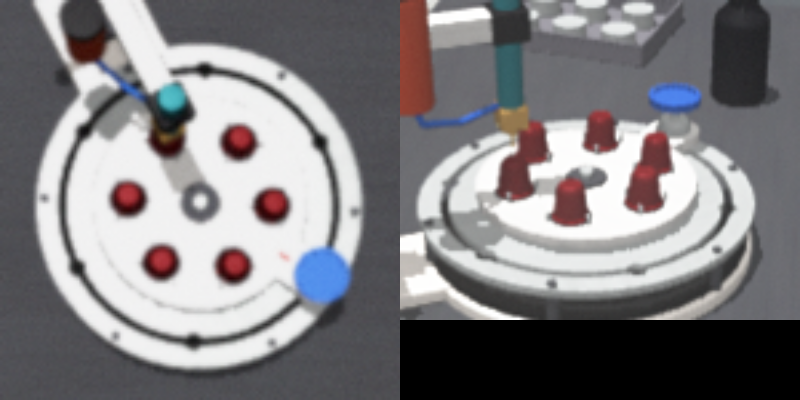

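The final picture shows the button at (322,275), over the next hole and at its out height. All six caps stand in their nests, and the measured table turn is about 60°.

```bash
python3 -c "
from rig import robot
print(robot.sign_off())"
```

```text
the job is handed in; nothing more can be done
None
```

The table is one hole (about 60°) further anticlockwise with the plunger sprung out in it, all six caps still stand in their nests, nothing else was approached, and the job was handed in after about 13 s on the robot's clock.

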